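# Change to the fine stone at the sharpening bench

## Task

Change the sharpening stone: first stand the red oil tin and the water bottle, which block the stone cases, on the green mat; then lay the dark coarse stone from the holder flat in its empty yellow case, then lay the cream fine stone, from the blue case, flat in the holder, centred between the jaws. Then put the tin and the bottle back upright where each stood at the start, turned as before (end for end does not matter). Set the stones down gently because they chip, do not tip the tin or the bottle over, and leave the customer's knife and the padlock alone.

Things in the scene. Friction and masses are not known exactly. Their poses are not given: they have to be found in the camera images.
- oil_tin: Loose red oil tin, pale band, black cap, 0.3 kg: 60 (x) x 92 (y) mm, body 106 mm high, 128 with the cap (30 mm wide, 22 mm off-centre to +y). Origin: centre of underside. Stands on the caddy, a low steel tray (floor 3 mm, rim 9 mm above the counter), 9 mm from a case on its robot side, long side parallel. Tin and bottle start either way round, 180 mm apart. Grip it across x, high up.
- water_bottle: Loose oval squeeze bottle, pale with blue band and cap, 0.3 kg: 60 mm along x (flat faces 32 mm long), 92 mm along y with round ends, body 100 mm high, 128 with the central cap (28 mm wide). Origin: centre of underside. Stands on the caddy floor, 3 mm above the counter, in front of the other case. Grip it across x, high up.
- stone_coarse: Loose dark grey coarse sharpening stone, 150 (x) x 50 (y) x 25 (z) mm, 0.42 kg, lying in the holder at the start. Origin: centre of underside. Its ends are alike. Grip it across its 50 mm width.
- stone_fine: Loose cream fine sharpening stone, same size and mass as the coarse one, lying in the blue case at the start. Origin: centre of underside.
- case_coarse: Empty yellow open case of the coarse stone, fixed on the caddy: outside 167 (x) x 65 (y) mm, inside 162 x 60. Origin: centre of underside, 3 mm above the counter; its floor is 3 mm, its wall tops 8 mm above the origin. The two cases lie end to end, centres 180 mm apart, in either order, at the caddy's far side from the robot.
- case_fine: Blue open case, the same size and also fixed on the caddy, holding the fine stone at the start; empty at the end.
- holder: Fixed steel stone holder, rods along x, 60 mm wide, black clamp knob at the +x end (to 144 mm from the origin). Origin: under its middle, on the counter. The stone lies along x on ledges 20 mm above the origin, between black rubber jaws 166 mm apart with tops 34 mm above the origin; sides open, clamp slack. It stands left or right of the caddy, the mat on the other side.
- mat: Fixed green ribbed rubber mat lying on the counter, 280 (x) x 150 (y) x 3 mm. Origin: centre of its underside, on the counter. Side area for the tin and the bottle.
- knife: Customer's kitchen knife, loose, 330 mm long, lying flat on the counter beyond the caddy, up to 18 mm high; origin near its middle, blade to +x. Leave alone.
- padlock: Loose brass padlock with steel shackle, about 75 x 48 mm, 18 mm high, lying on the counter beyond the caddy; origin near its middle. Leave alone.

How it is judged:
By the outcome, as a careful person would: the job done as asked, in the order asked, and still so for the second after the job is handed in, with the robot touching nothing.
It also fails if it takes over 141 s, if anything falls off the work surface, if the arm or the gripper's body presses on something with over 40 N, if the wrist force passes 120 N, or if a joint passes its speed limit or range.

## Robot

A 7-joint arm with a two-finger parallel gripper is mounted at the origin on the work surface. World frame = base frame: x ahead of the robot, y to its left, z up, the work surface at z = 0. Lengths are in m, angles in rad, forces in N, time in s.
With the tool pointing down it reaches from about 0.425 to 0.875 m from the base axis. Payload 8.4 kg.
Tool frame: the origin (TCP) lies between the finger pads; the fingertips stand 19 mm ahead of it and the grasp point (between the pads) is the TCP; z points along the fingers, y is the line along which they close (so a half turn about z gives the same grasp; the last joint's range is limited). The gripper opens to 87 mm and grips with 3 to 60 N. Pads are 19 mm wide; open, the fingers measure 117 mm over their backs; the gripper's body (75 mm by 190 mm) begins 51 mm behind the grasp point.
Start: joints at [-1.299, 0.333, 0.04, 1.465, -0.013, 1.343, -0.059], TCP at [0.236, 0.606, 0.242] pointing down, gripper open.
Joint ranges: [-2.58, 2.58], [-0.38, 2.09], [-1.3, 1.39], [0.25, 2.4], [-1.5, 4.64], [0.08, 2.09], [-2.65, 2.65]. Speed limits (rad/s): [2.22, 2.22, 2.79, 2.79, 3.14, 3.14, 3.14].

## Interface

Orientations are given as a unit quaternion [w, x, y, z].
In Python, from station import robot gives the robot as it stands. Calls block until the motion is done:
- robot.movep(position, orientation): joint-space move of the TCP to a pose.
- robot.movel(position, attitude=None, v=0.15): straight line of the TCP; attitude=None keeps the orientation; v is the mean speed in m/s.
- robot.goto_joints(angles): joint-space move.
- robot.open_gripper() and robot.close_gripper(strength=None): open the fingers fully, or close them until they stop; strength is the grip in N (None keeps the last).
- robot.wait(seconds).
- robot.inverse_kinematics(position, orientation): joint angles nearest the present ones, or None.
- robot.read_state(): the state.
- robot.read_camera(name): name is "side" or "top" or "wrist"; returns a dict with "pixels" (384x512x3 uint8, red, green, blue), "intrinsics" (3x3 intrinsics, pixels), "dist_coeffs" ([k1, k2, p1, p2, k3] as OpenCV has them; the pictures are not rectified), "rvec" (rotation vector, rad) and "tvec" (3), from world to camera coordinates, as OpenCV has them. Camera axes: x right, y down, z forward; pixel columns grow to the right and rows downward; lengths in m; the calibration is good to about 2 mm. A picture is of the moment at which its call begins. There is no depth.
A pose or a line that the arm cannot do raises robot.IKError and nothing moves.
- robot.hand_in(): hands the job in; it is judged then, once.
The state is a dict: "time_s": time; "joint_positions": joint angles; "joint_velocities": joint speeds; "effort": joint torques, N m; "ee_pos": TCP position; "tool_rot": TCP orientation; "wrist_force": force on the tool from outside, world axes, zero at the start; "torque": the same for the moment, N m; "finger_gap": finger opening in m; "grasp_force": force on a finger pad.
Only numpy, scipy, OpenCV 4.12 (cv2) and the standard library are available. Lean on these libraries where they do the work, as an engineer would, in place of code of your own. Each camera call takes 0.05 s, during which the arm holds its last target. There are 200 camera calls.

## Working session

There is one attempt and no reset: what is moved stays moved. The work goes in short steps, each a Python script; the robot and the scene stay as the last script left them, time stands still between calls to the robot, and variables do not carry over. Pictures are saved under pics/ and viewed, at most 14 in all, crops included, and the job is handed in when it is done.

```bash
ls; mkdir -p pics
python3 - <<'E'
from station import robot
import cv2
s=robot.read_state();print(s['time_s'],s['ee_pos'],s['tool_rot'],s['finger_gap'])
ims=[]
for n in("top","side"):
    c=robot.read_camera(n);cv2.imwrite(f"pics/{n}0.png",c["pixels"][:,:,::-1]);print(n,c["rvec"],c["tvec"],c["intrinsics"].tolist(),c["dist_coeffs"])
E
```

```text
pics
0.0 [0.23537252 0.6054008  0.24064616] [-1.13599052e-04  1.84329847e-01  9.82864093e-01 -8.18708402e-04] 0.0869895276114072
top [ 2.14767414 -2.17426108  0.14461296] [0.0061387  0.62101124 0.99084397] [[450.11741297209505, 0.0, 253.83449397411138], [0.0, 450.11741297209505, 190.45496293524602], [0.0, 0.0, 1.0]] [-0.0805591  0.         0.         0.         0.       ]
side [ 2.20740931 -0.3932666   0.1896274 ] [-0.58344725  0.17278788  0.67241283] [[367.82650006312366, 0.0, 253.192217959511], [0.0, 367.82650006312366, 195.81212817127926], [0.0, 0.0, 1.0]] [-0.03863162  0.          0.          0.          0.        ]
```

View pics/top0.png

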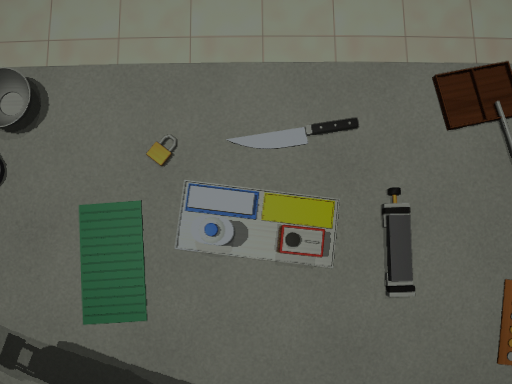

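View pics/side0.png

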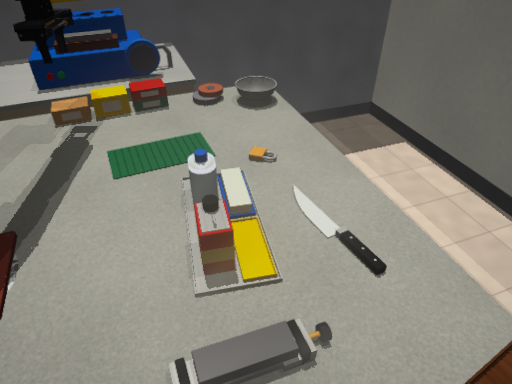

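The top view shows the mat at (113,262), bottle cap at (211,230), tin at (302,240) with its cap at (293,240), blue case at (222,200), yellow case at (298,210) and the holder with the dark stone at (398,250), knob up (+x). The side view confirms this layout.

```bash
cat > h.py <<'E'
from station import robot
import cv2, numpy as np
def cast(c,px,z):
    """pixels -> world points on the plane at height z"""
    R=cv2.Rodrigues(np.array(c["rvec"],float))[0]; t=np.array(c["tvec"],float)
    u=cv2.undistortPoints(np.array(px,float).reshape(-1,1,2),np.array(c["intrinsics"]),np.array(c["dist_coeffs"])).reshape(-1,2)
    d=np.c_[u,np.ones(len(u))]@R; o=-R.T@t
    return (o+d*((z-o[2])/d[:,2])[:,None])[:,:2]
def hsv(c): return cv2.cvtColor(c["pixels"],cv2.COLOR_RGB2HSV)
def blob(m,roi):
    """largest contour of the mask in roi (x0,y0,x1,y1)"""
    k=np.zeros(m.shape,np.uint8); x0,y0,x1,y1=roi; k[y0:y1,x0:x1]=m[y0:y1,x0:x1]*255
    cs=cv2.findContours(k,cv2.RETR_EXTERNAL,cv2.CHAIN_APPROX_NONE)[0]
    return max(cs,key=cv2.contourArea).reshape(-1,2)
def rect(c,px,z):
    """centre, long, short side (mm) and long axis angle (deg, -90..90)"""
    r=cv2.minAreaRect((cast(c,px,z)*1000).astype(np.float32))
    b=cv2.boxPoints(r); e=[b[1]-b[0],b[2]-b[1]]; e.sort(key=lambda v:-np.hypot(*v))
    a=(np.degrees(np.arctan2(e[0][1],e[0][0]))+90)%180-90
    return np.round([*r[0],np.hypot(*e[0]),np.hypot(*e[1]),a],1)
E
python3 - <<'E'
from h import *
c=robot.read_camera("top");h=hsv(c);H,S,V=[h[:,:,i].astype(int) for i in range(3)]
R=cv2.Rodrigues(c["rvec"])[0];print("cam",-R.T@c["tvec"])
show=lambda n,m,roi,z:print(n,rect(c,blob(m,roi),z), cv2.boundingRect(blob(m,roi)))
show("mat",(H>50)&(H<90)&(S>90),(60,180,170,340),.003)
show("yellow",(H>22)&(H<35)&(S>150),(250,180,345,240),.011)
blue=(H>100)&(H<125)&(S>110)
show("bluecase",blue,(180,175,265,225),.011)
show("bcap",blue,(200,220,222,240),.131)
show("fine",(S<60)&(V>150),(186,184,260,216),.031)
red=((H<8)|(H>172))&(S>120)
show("tin",red,(265,215,335,265),.109)
show("tincap",V<70,(283,230,303,249),.131)
show("coarse",(V>40)&(V<100)&(S<60),(388,212,412,290),.045)
show("jaws",V<35,(380,200,418,298),.034)
show("knob",V<40,(383,183,405,198),.03)
show("caddy",(V>120)|(S>120),(172,175,345,270),.009)
cv2.imwrite("pics/top_z.png",cv2.resize(c["pixels"][175:300,170:420,::-1],None,fx=3.2,fy=3.2,interpolation=cv2.INTER_CUBIC))
E
```

```text
cam [0.49286148 0.00831916 1.06041632]
mat [461.5 332.6 279.1 150.1   3.7] (79, 201, 68, 124)
yellow [ 577.3 -104.5  165.6   64.5   82.3] (262, 193, 73, 35)
bluecase [601.2  73.8 165.5  64.7  82.3] (186, 184, 73, 35)
bcap [530.5  88.7  24.8  24.7  89.8] (205, 223, 13, 13)Traceback (most recent call last):
  File "<stdin>", line 10, in <module>
  File "<stdin>", line 4, in <lambda>
  File "h.py", line 14, in blob
    return max(cs,key=cv2.contourArea).reshape(-1,2)
           ~~~^^^^^^^^^^^^^^^^^^^^^^^^
ValueError: max() iterable argument is empty
```

Run:
```python
from h import *
c=robot.read_camera("top");h=hsv(c);H,S,V=[h[:,:,i].astype(int) for i in range(3)]
cv2.imwrite("pics/top_z.png",cv2.resize(c["pixels"][175:300,170:420,::-1],None,fx=3.2,fy=3.2,interpolation=cv2.INTER_CUBIC))
print(h[200,222],h[240,310],h[250,398],h[230,200],h[260,250])
def show(n,m,roi,z):
    try: print(n,rect(c,blob(m,roi),z), cv2.boundingRect(blob(m,roi)))
    except ValueError: print(n,"none")
show("fine",(S<70)&(V>130),(186,184,260,216),.031)
red=((H<8)|(H>172))&(S>120)
show("tin",red,(265,215,335,265),.109)
show("tincap",V<60,(283,230,303,249),.131)
show("coarse",(V>40)&(V<100)&(S<60),(388,212,412,290),.045)
show("jawtop",V<35,(380,200,418,220),.034)
show("jawbot",V<35,(380,275,418,298),.034)
show("knob",V<40,(383,183,405,198),.03)
```

```text
[101  15 134] [40 16 97] [30  5 56] [ 95  12 132] [ 33  23 100]
fine [602.   75.  145.6  47.5  82.3] (188, 186, 66, 28)
tin [ 505.  -100.3   92.1   58.8   83.1] (279, 225, 46, 32)
tincap [506.9 -78.9  26.8  26.7  88.8] (286, 233, 14, 14)
coarse [ 489.  -331.9  156.    53.8   -1.4] (388, 212, 24, 70)
jawtop [ 571.8 -328.2   64.8   13.8  -87.5] (382, 207, 28, 8)
jawbot [ 393.4 -330.7   65.1   15.7   88.6] (386, 285, 29, 8)
knob [ 615.8 -328.2   28.9   16.4   89.3] (388, 188, 13, 8)
```

View pics/top_z.png

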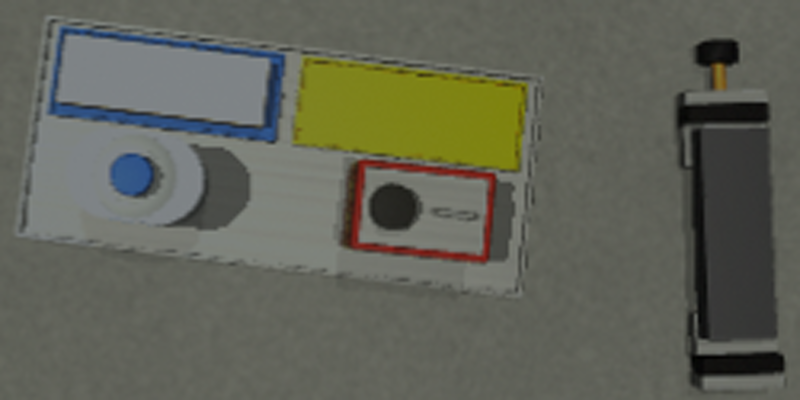

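Zoomed: both cases are crisp, the tin's cap points to +y, and the bottle sits in front of the blue case. I'll check the tin and bottle positions with the side view, since their spacing came out at 191 mm instead of 180.

Run:
```python
from h import *
c=robot.read_camera("side");h=hsv(c);H,S,V=[h[:,:,i].astype(int) for i in range(3)]
P=lambda p:cv2.projectPoints(np.array(p,float).reshape(-1,1,3),c["rvec"],c["tvec"],c["intrinsics"],c["dist_coeffs"])[0].reshape(-1,2).round(1).tolist()
print("pred bottle cap top/base, tin cap top/base",P([[.5305,.0887,.131],[.5305,.0887,.103],[.5069,-.0789,.131],[.5069,-.0789,.109]]))
blue=(H>100)&(H<125)&(S>110)
for n,m,roi in(("bcap",blue,(185,145,215,170)),("tcap",V<50,(198,190,222,215))):
    b=blob(m,roi);print(n,cv2.boundingRect(b),cast(c,[b.mean(0)],.12)*1000)
print("pred tin top corners",P([[.5045+a*.0297*-1+b*.0062,-.1005+a*.004+b*.0456,.109] for a,b in((1,1),(1,-1),(-1,-1),(-1,1))]))
cv2.imwrite("pics/side_z.png",cv2.resize(c["pixels"][140:290,160:290,::-1],None,fx=4,fy=4,interpolation=cv2.INTER_CUBIC))
```

```text
pred bottle cap top/base, tin cap top/base [[199.9, 152.2], [201.0, 163.1], [209.0, 199.7], [209.9, 208.9]]
bcap (194, 149, 13, 7) [[534.16725563 108.24838517]]Traceback (most recent call last):
  File "<stdin>", line 7, in <module>
  File "h.py", line 14, in blob
    return max(cs,key=cv2.contourArea).reshape(-1,2)
           ~~~^^^^^^^^^^^^^^^^^^^^^^^^
ValueError: max() iterable argument is empty
```

The side view agrees with the top estimates: the bottle cap is at (200,152) as predicted, so the spacing really is about 191 mm. Next I move over the bottle and take a wrist picture.

```bash
cat >> h.py <<'E'
from scipy.spatial.transform import Rotation as Ro
def quat(psi):
    """tool down, closing axis at psi deg from world x"""
    a=np.radians(psi); y=np.array([np.cos(a),np.sin(a),0]); z=np.array([0,0,-1.]); 
    q=Ro.from_matrix(np.c_[np.cross(y,z),y,z]).as_quat(); return [q[3],*q[:3]]
def over(x,y,z,psi):
    """joint move; of the two equal grasps takes the one with joint 7 nearer zero"""
    c=[(abs(j[6]),p) for p in(psi,psi+180) if (j:=robot.inverse_kinematics([x,y,z],quat(p))) is not None]
    p=min(c)[1]; robot.movep([x,y,z],quat(p)); return p
def lin(x,y,z,v=.15): robot.movel([x,y,z],None,v)
def st(t=""):
    s=robot.read_state(); print(t,"t%.1f"%s["time_s"],np.round(s["ee_pos"],4),"gap%.4f F%.1f"%(s["finger_gap"],s["grasp_force"]),np.round(s["wrist_force"],1))
E
python3 - <<'E'
from h import *
for p in [(.5305,.0887,.088,-7.7),(.5045,-.1005,.088,-7.7),(.392,.328,.09,-4),(.531,.337,.09,-4),(.4826,-.3295,.048,89),(.577,-.1045,.04,-7.7),(.601,.074,.04,-7.7)]:
    for a in(0,180):
        j=robot.inverse_kinematics(p[:3],quat(p[3]+a)); print(p,a,None if j is None else np.round(j,2))
print(over(.5305,.0887,.27,-7.7));st()
c=robot.read_camera("wrist");cv2.imwrite("pics/w1.png",c["pixels"][:,:,::-1])
P=lambda p:cv2.projectPoints(np.array(p,float).reshape(-1,1,3),c["rvec"],c["tvec"],c["intrinsics"],c["dist_coeffs"])[0].reshape(-1,2).round(1).tolist()
print("pred cap",P([.5305,.0887,.131]))
E
```

```text
(0.5305, 0.0887, 0.088, -7.7) 0 [-0.76  0.27  0.59  1.94 -0.18  0.98 -0.22]
(0.5305, 0.0887, 0.088, -7.7) 180 [ 0.66  0.47 -1.09  1.87  0.47  1.09  2.39]
(0.5045, -0.1005, 0.088, -7.7) 0 [-0.7   0.29  0.94  2.   -0.28  0.98  0.23]
(0.5045, -0.1005, 0.088, -7.7) 180 [-0.97  0.58  1.38  2.01 -0.65  1.11 -2.57]
(0.392, 0.328, 0.09, -4) 0 [-1.1   0.19  0.35  1.99 -0.08  0.97 -0.78]
(0.392, 0.328, 0.09, -4) 180 [-0.78  0.19 -0.    1.97  0.    0.98  2.29]
(0.531, 0.337, 0.09, -4) 0 [-0.95  0.43  0.4   1.7  -0.19  1.05 -0.56]
(0.531, 0.337, 0.09, -4) 180 [-0.63  0.41 -0.01  1.69  0.01  1.05  2.43]
(0.4826, -0.3295, 0.048, 89) 0 [-0.28  0.61  1.05  1.87 -0.61  1.03  2.58]
(0.4826, -0.3295, 0.048, 89) 180 [-0.26  0.59  1.02  1.87 -0.59  1.02 -0.58]
(0.577, -0.1045, 0.04, -7.7) 0 [-0.66  0.59  0.98  1.87 -0.58  1.    0.44]
(0.577, -0.1045, 0.04, -7.7) 180 [-0.78  0.76  1.21  1.87 -0.8   1.11 -2.53]
(0.601, 0.074, 0.04, -7.7) 0 [-0.66  0.48  0.59  1.81 -0.32  0.95 -0.07]
(0.601, 0.074, 0.04, -7.7) 180 [ 0.62  0.71 -1.1   1.74  0.69  1.14  2.31]
-7.7
 t2.4 [0.5304 0.0902 0.2698] gap0.0874 F0.0 [-0.1  0.7  0.7]
pred cap [[256.1, 181.7]]
```

View pics/w1.png

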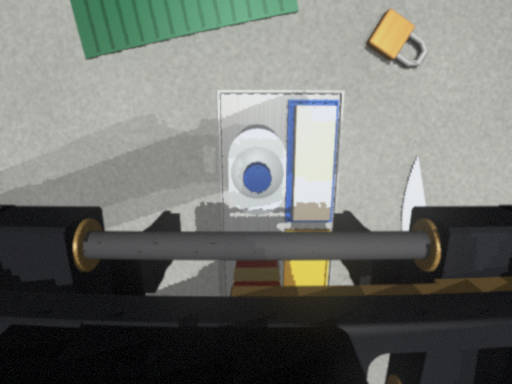

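Wrist view: the blue cap is at about (257,178), the bottle is aligned with the caddy and the fine stone is at (315,165). I'll pin down the cap from here, then grip.

Run:
```python
from h import *
st()
c=robot.read_camera("wrist");h=hsv(c);H,S,V=[h[:,:,i].astype(int) for i in range(3)]
blue=(H>100)&(H<130)&(S>110)
print("cap",rect(c,blob(blue,(236,150,280,200)),.131))
b=blob(blue,(284,90,345,225));print("bcase",rect(c,b,.011))
print("fine",rect(c,blob((S<90)&(V>170),(290,105,340,205)),.031))
```

```text
t2.4 [0.5304 0.0901 0.2698] gap0.0867 F0.0 [-0.8 -0.1  0.1]
cap [531.8  91.9  25.2  24.7  82.4]
bcase [603.2  85.6 145.3  62.8  82.3]
fine [605.7  87.8 126.6  52.2  82.9]
```

Run:
```python
from h import *
lin(.531,.0895,.12,.2); lin(.531,.0895,.088,.08); st("at")
robot.close_gripper(20); st("grip")
lin(.531,.0895,.24,.15); st("up")
over(.531,.337,.24,-4); lin(.531,.337,.10,.15); lin(.531,.337,.0885,.03); st("down")
robot.open_gripper(); lin(.531,.337,.25,.2)
over(.5045,-.1005,.26,-7.3); st("tin")
c=robot.read_camera("wrist");cv2.imwrite("pics/w2.png",c["pixels"][:,:,::-1]);h=hsv(c);H,S,V=[h[:,:,i].astype(int) for i in range(3)]
P=lambda p:cv2.projectPoints(np.array(p,float).reshape(-1,1,3),c["rvec"],c["tvec"],c["intrinsics"],c["dist_coeffs"])[0].reshape(-1,2).round(1)
print(P([.5069,-.0789,.131]))
red=((H<8)|(H>172))&(S>120)
print("tin",rect(c,blob(red,(200,100,310,230)),.109),cv2.boundingRect(blob(red,(200,100,310,230))))
```

```text
at t3.9 [0.5308 0.0893 0.0877] gap0.0867 F0.0 [ 0.4 -0.5  0.2]
grip t4.5 [0.531  0.0895 0.0882] gap0.0598 F20.0 [-0.7  0.6  2.2]
up t5.7 [0.5305 0.0894 0.239 ] gap0.0600 F20.0 [-1.1  0.3 -3.4]
down t8.3 [0.5309 0.3369 0.0883] gap0.0596 F20.0 [ 0.4  0.2 -3.1]
tin t11.6 [ 0.505  -0.0991  0.26  ] gap0.0872 F0.0 [-0.9  0.4  0.3]
[[255.  160.8]]
tin [506.2 -98.4  90.9  57.1  83.3] (227, 130, 60, 91)
```

View pics/w2.png

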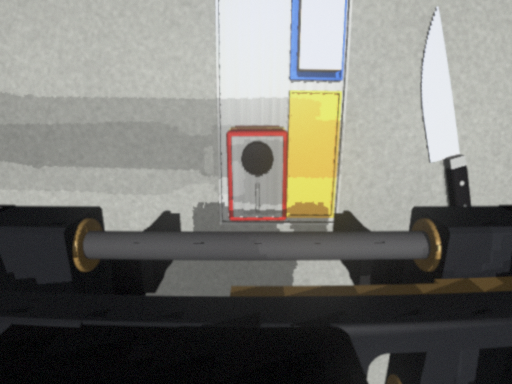

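Wrist view: the tin is centred at (257,175), cap at (257,158), aligned with the fingers. Next I grip it and move it to the mat, then go over the holder.

Run:
```python
from h import *
T=(.5052,-.0998)
lin(*T,.12,.2); lin(*T,.088,.08)
robot.close_gripper(20); st("grip")
lin(*T,.24,.15)
over(.392,.328,.24,-4); lin(.392,.328,.10,.15); lin(.392,.328,.0882,.03); st("down")
robot.open_gripper(); st("rel"); lin(.392,.328,.25,.2)
c=robot.read_camera("wrist");cv2.imwrite("pics/w3a.png",c["pixels"][:,:,::-1])
over(.4826,-.3295,.23,-90); robot.wait(.3); st("holder")
c=robot.read_camera("wrist");cv2.imwrite("pics/w3.png",c["pixels"][:,:,::-1])
t=robot.read_camera("top");cv2.imwrite("pics/t3.png",t["pixels"][:,:,::-1])
```

```text
grip t13.7 [ 0.5054 -0.0998  0.0882] gap0.0600 F20.0 [ 0.6 -0.6  1.3]
down t18.1 [0.392 0.328 0.088] gap0.0597 F20.0 [ 0.2 -0.4 -3.5]
rel t18.9 [0.392  0.328  0.0882] gap0.0867 F0.0 [0.1 0.1 0.1]
holder t22.5 [ 0.4828 -0.3292  0.23  ] gap0.0872 F0.0 [ 1.1  0.2 -0.2]
```

View pics/w3.png

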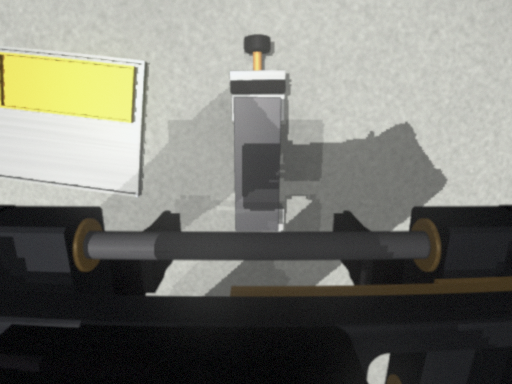

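View pics/t3.png

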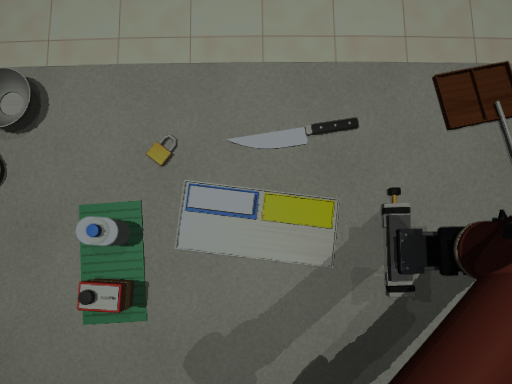

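The tin and bottle stand on the mat, seen in the top view at (100,231) and (104,296). In the wrist view the coarse stone lies straight in the holder, from (235,97) to (283,97) at its far end.

Run:
```python
from h import *
c=robot.read_camera("wrist");g=cv2.cvtColor(c["pixels"],cv2.COLOR_RGB2GRAY).astype(int)
for r in(105,115,130,200):print(r,g[r,226:294].tolist())
print("col",g[70:115,245].tolist())
t=cv2.imread("pics/top0.png",0).astype(int)
for r in(222,250,276):print(r,t[r,380:420].tolist())
print("topcol",[(i,t[i,401]) for i in(*range(202,220),*range(276,298))])
```

```text
105 [171, 170, 173, 173, 171, 182, 204, 171, 141, 144, 147, 145, 146, 147, 144, 143, 144, 144, 143, 144, 142, 142, 141, 142, 139, 140, 139, 139, 138, 140, 137, 141, 149, 155, 160, 161, 162, 162, 160, 161, 161, 158, 157, 158, 159, 156, 158, 157, 156, 157, 155, 154, 153, 144, 129, 138, 154, 146, 128, 122, 122, 130, 153, 186, 193, 191, 192, 196]
115 [171, 168, 170, 173, 168, 173, 199, 180, 141, 139, 143, 142, 143, 141, 143, 142, 140, 139, 139, 139, 138, 139, 141, 139, 137, 136, 136, 134, 135, 136, 136, 132, 135, 131, 134, 131, 131, 134, 131, 131, 137, 151, 154, 155, 154, 153, 154, 151, 151, 152, 151, 149, 149, 141, 132, 148, 151, 146, 120, 118, 119, 127, 156, 185, 195, 194, 193, 190]
130 [164, 165, 168, 168, 167, 169, 164, 155, 133, 135, 140, 139, 138, 136, 140, 137, 137, 137, 137, 138, 133, 137, 135, 134, 135, 134, 134, 132, 134, 131, 131, 131, 128, 127, 128, 129, 128, 129, 127, 125, 126, 125, 124, 124, 124, 123, 123, 121, 124, 120, 124, 120, 120, 108, 91, 92, 96, 97, 94, 93, 99, 125, 166, 174, 173, 166, 164, 165]
200 [187, 191, 195, 195, 194, 189, 186, 182, 156, 122, 115, 116, 116, 11
[... 1104 characters left out ...]
, (209, np.int64(15)), (210, np.int64(15)), (211, np.int64(16)), (212, np.int64(14)), (213, np.int64(53)), (214, np.int64(96)), (215, np.int64(62)), (216, np.int64(55)), (217, np.int64(55)), (218, np.int64(55)), (219, np.int64(55)), (276, np.int64(55)), (277, np.int64(56)), (278, np.int64(55)), (279, np.int64(56)), (280, np.int64(62)), (281, np.int64(83)), (282, np.int64(102)), (283, np.int64(112)), (284, np.int64(105)), (285, np.int64(60)), (286, np.int64(10)), (287, np.int64(15)), (288, np.int64(14)), (289, np.int64(16)), (290, np.int64(14)), (291, np.int64(16)), (292, np.int64(72)), (293, np.int64(111)), (294, np.int64(109)), (295, np.int64(109)), (296, np.int64(98)), (297, np.int64(82))]
```

Run:
```python
from h import *
t=robot.read_camera("top");w=robot.read_camera("wrist")
f=lambda c,p,z:(cast(c,p,z)*1000).round(1).tolist()
print("top sides",f(t,[[388.6,222],[389.9,250],[391,276]],.045),f(t,[[410,222],[411.1,250],[412.2,276]],.045))
print("top ends",f(t,[[401,214.8],[401,280.6]],.045),"jaw faces",f(t,[[401,212.7],[401,285.2]],.034),"outer",f(t,[[401,206.5],[401,291.8]],.034))
print("wrist sides",f(w,[[233.4,105],[233.4,130]],.045),f(w,[[279.3,105],[279.3,130]],.045),"end",f(w,[[245,96.5]],.045),"jawface",f(w,[[245,93.8]],.034), "jaw outer",f(w,[[245,79.7]],.034))
h=hsv(t);H,S,V=[h[:,:,i].astype(int) for i in range(3)]
print("case",rect(t,blob((H>22)&(H<35)&(S>150),(250,180,345,240)),.011))
print("knob",rect(w,blob(V.max()*0+(hsv(w)[:,:,2]<80),(235,25,280,55)),.03))
```

```text
top sides [[544.3, -307.3], [480.9, -307.4], [422.7, -307.5]] [[543.5, -357.1], [479.9, -356.4], [421.6, -356.2]]
top ends [[560.2, -337.0], [411.9, -330.0]] jaw faces [[565.8, -340.9], [400.7, -333.2]] outer [[580.2, -341.7], [385.9, -332.6]]
wrist sides [[554.2, -306.6], [528.3, -306.2]] [[554.2, -354.6], [528.3, -355.0]] end [[562.8, -318.8]] jawface [[566.0, -318.4]] jaw outer [[580.6, -318.5]]
case [ 577.3 -104.5  165.6   64.5   82.3]
knob [ 617.3 -331.3   25.3   16.   -89.9]
```

```bash
cat >> h.py <<'E'
def settle(x,y,z,zmin,df=2.5):
    """creep down until the weight is taken up"""
    lin(x,y,z,.02); robot.wait(.2)
    f0=np.mean([robot.read_state()["wrist_force"][2] for _ in range(5)])
    while z>zmin:
        z-=.0005; lin(x,y,z,.01); robot.wait(.05)
        f=np.mean([robot.read_state()["wrist_force"][2] for _ in range(5)])
        if f-f0>df: break
    print("settled z",round(z,4),"f0 %.1f f %.1f"%(f0,f)); return z
E
python3 - <<'E'
from h import *
A=(.486,-.3315)
lin(*A,.09,.2); lin(*A,.048,.06); st("at")
robot.close_gripper(30); st("grip")
lin(*A,.07,.05); st("up"); lin(*A,.2,.2)
B=(.5773,-.1045)
over(*B,.2,-7.7); lin(*B,.08,.15); robot.wait(.2); st("above")
c=robot.read_camera("wrist");cv2.imwrite("pics/w4.png",c["pixels"][:,:,::-1])
E
```

```text
at t24.5 [ 0.4861 -0.3318  0.0482] gap0.0873 F0.0 [ 1.  -0.2 -0.3]
grip t25.2 [ 0.486 -0.331  0.048] gap0.0500 F30.0 [0.1 2.9 2.9]
up t25.8 [ 0.4861 -0.3314  0.0701] gap0.0498 F30.0 [-0.5 -0.4 -4.1]
above t28.7 [ 0.5779 -0.1045  0.0809] gap0.0495 F30.0 [ 0.2 -0.1 -4.5]
```

View pics/w4.png

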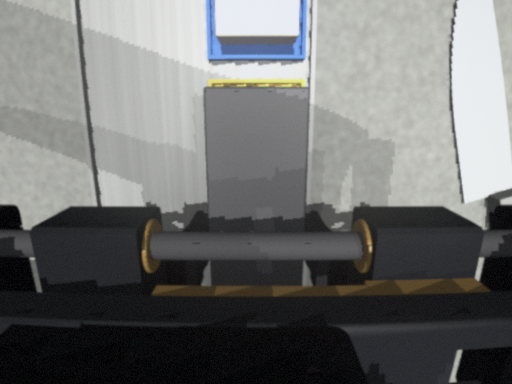

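Wrist view: the held stone's far end spans (205..308, 88) and sits inside the yellow case's far wall at (208..306, 81). I'll check the offsets numerically.

Run:
```python
from h import *
w=robot.read_camera("wrist")
u=np.array([np.cos(np.radians(82.3)),np.sin(np.radians(82.3))]);v=np.array([u[1],-u[0]])
f=lambda p,z:[((q-[.5773,-.1045])@np.c_[u,v]*1000).round(1).tolist() for q in cast(w,p,z)]
print("stone end (along,across)",f([[205,87.5],[308,87.5]],.078))
print("case end outer",f([[208,80.5],[306.5,80.5]],.011))
h=hsv(w);H,S,V=[h[:,:,i].astype(int) for i in range(3)]
print("blue case",rect(w,blob((H>100)&(H<130)&(S>110),(195,0,320,65)),.011))
```

```text
stone end (along,across) [[75.3, -22.7], [75.4, 24.4]]
case end outer [[84.4, -31.3], [84.5, 34.4]]
blue case [593.8  10.8  63.3  35.7  -7.6]
```

Run:
```python
from h import *
B=(.5778,-.1042)
lin(*B,.045,.08); z=settle(*B,.0365,.0325); st("pre-release")
robot.open_gripper(); lin(*B,.2,.2); st("rel")
over(.601,.074,.2,-7.7); robot.wait(.3); st("fine")
c=robot.read_camera("wrist");cv2.imwrite("pics/w5.png",c["pixels"][:,:,::-1])
```

```text
settled z 0.0335 f0 -3.6 f 5.6
pre-release t32.0 [ 0.5778 -0.1042  0.034 ] gap0.0500 F30.0 [-2.4  0.8  5.6]
rel t33.9 [ 0.5772 -0.1039  0.1989] gap0.0872 F0.0 [-0.5  0.4 -0.9]
fine t34.9 [0.601  0.0728 0.2   ] gap0.0874 F0.0 [-0.5  0.4 -0.9]
```

View pics/w5.png

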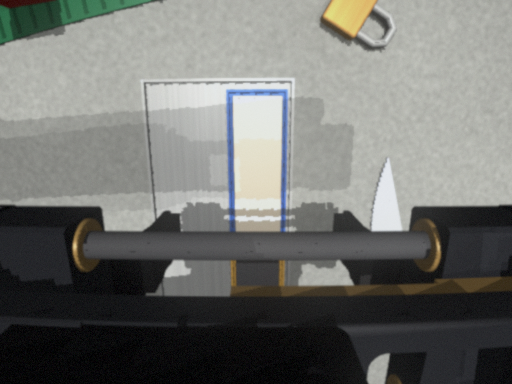

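The coarse stone is down gently in its case. Wrist view: the fine stone's far end is at row ~97, columns 233–284, inside the blue case. I'll measure it, then grip.

Run:
```python
from h import *
w=robot.read_camera("wrist");g=w["pixels"].astype(int)
print("row130 R-B",(g[130,224:294,0]-g[130,224:294,2]).tolist());print("col258",(g[84:106,258,0]-g[84:106,258,2]).tolist(),g[84:106,258,1].tolist())
t=robot.read_camera("top");h=hsv(t);H,S,V=[h[:,:,i].astype(int) for i in range(3)]
u=np.array([np.cos(np.radians(82.3)),np.sin(np.radians(82.3))]);v=np.array([u[1],-u[0]])
w0=np.array([.6012,.0738])
f=lambda p,z:[((q-w0)@np.c_[u,v]*1000).round(1).tolist() for q in cast(w,p,z)]
print(f([[233,97],[284,97],[258,97],[233,130],[284,130]],.031),"case",f([[227.5,90],[287.5,90]],.011))
```

```text
row130 R-B [0, 1, -12, -59, -85, -69, -77, -84, -62, -13, 4, 4, 4, 4, 4, 4, 4, 4, 4, 4, 4, 4, 4, 4, 5, 5, 3, 4, 4, 3, 4, 4, 3, 4, 4, 4, 5, 4, 3, 4, 5, 3, 3, 4, 4, 4, 4, 4, 3, 3, 3, 3, 3, 4, 5, 4, 6, 11, -30, -70, -72, -79, -75, -39, -7, 1, 1, 0, 2, 4]
col258 [-3, -5, -4, -5, -9, -42, -91, -106, -75, -70, -87, -72, -26, -11, -10, -9, -7, -2, 0, 0, 1, 0] [224, 230, 231, 230, 226, 206, 174, 148, 120, 117, 138, 171, 207, 227, 231, 232, 232, 231, 232, 232, 232, 232]
[[76.8, -22.5], [76.7, 27.9], [76.7, 2.2], [44.4, -23.0], [44.4, 28.5]] case [[84.7, -29.6], [84.6, 33.3]]
```

Run:
```python
from h import *
A=(.6022,.0755)
lin(*A,.08,.2); lin(*A,.034,.05); st("at")
robot.close_gripper(30); st("grip")
lin(*A,.06,.05); lin(*A,.2,.2)
B=(.4832,-.3315)
over(*B,.2,-90); lin(*B,.09,.15); robot.wait(.3); st("above")
c=robot.read_camera("wrist");cv2.imwrite("pics/w6.png",c["pixels"][:,:,::-1])
g=c["pixels"].astype(int).sum(2)//3
print("col250",[(i,int(g[i,250])) for i in range(20,110)])
```

```text
at t36.9 [0.6024 0.0755 0.0343] gap0.0872 F0.0 [ 0.2  0.3 -0.1]
grip t37.6 [0.6022 0.0755 0.034 ] gap0.0494 F30.0 [ 0.1  0.6 -0. ]
above t41.9 [ 0.4835 -0.3316  0.0905] gap0.0500 F30.0 [ 0.6 -0.1 -3.4]
col250 [(20, 164), (21, 165), (22, 156), (23, 161), (24, 172), (25, 177), (26, 175), (27, 176), (28, 174), (29, 176), (30, 176), (31, 174), (32, 176), (33, 177), (34, 175), (35, 175), (36, 175), (37, 175), (38, 177), (39, 176), (40, 178), (41, 176), (42, 176), (43, 184), (44, 208), (45, 226), (46, 231), (47, 232), (48, 233), (49, 234), (50, 233), (51, 233), (52, 230), (53, 230), (54, 230), (55, 230), (56, 231), (57, 230), (58, 214), (59, 148), (60, 92), (61, 79), (62, 77), (63, 79), (64, 81), (65, 78), (66, 79), (67, 81), (68, 79), (69, 78), (70, 78), (71, 81), (72, 80), (73, 81), (74, 84), (75, 82), (76, 79), (77, 82), (78, 85), (79, 79), (80, 78), (81, 81), (82, 77), (83, 81), (84, 109), (85, 169), (86, 215), (87, 231), (88, 236), (89, 235), (90, 236), (91, 236), (92, 236), (93, 236), (94, 236), (95, 236), (96, 236), (97, 236), (98, 235), (99, 236), (100, 236), (101, 236), (102, 236), (103, 236), (104, 237), (105, 237), (106, 237), (107, 237), (108, 236), (109, 237)]
```

View pics/w6.png

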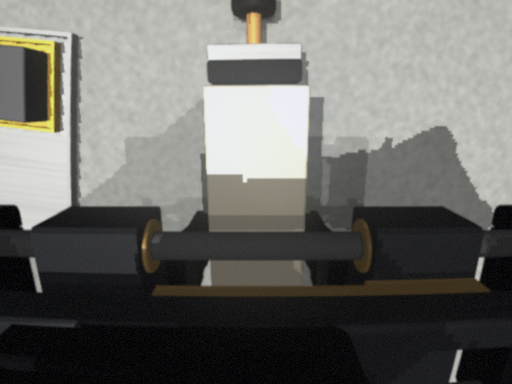

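Wrist view: the stone's far end is at row 85, cols 205–309. The jaw's outer edge is at row 59, cols 208–301, and everything is parallel.

Run:
```python
from h import *
w=robot.read_camera("wrist");g=w["pixels"].astype(int).sum(2)//3
half=lambda a,lo,hi:None
print("row70",g[70,200:316].tolist());print("row100",g[100,198:212].tolist(),g[100,300:316].tolist());print("row52",g[52,200:312].tolist())
f=lambda p,z:(cast(w,p,z)*1000).round(1).tolist()
print("stone end",f([[205,84.8],[309,84.8]],.0875),"jaw outer",f([[208,59],[301,59]],.034))
```

```text
row70 [193, 195, 192, 192, 191, 184, 162, 119, 86, 80, 79, 80, 79, 78, 80, 77, 80, 79, 81, 79, 80, 78, 80, 78, 79, 81, 78, 81, 80, 80, 79, 80, 78, 78, 80, 82, 81, 81, 78, 81, 80, 81, 79, 80, 80, 81, 81, 83, 81, 80, 81, 81, 83, 79, 82, 79, 81, 82, 81, 81, 81, 79, 79, 80, 80, 80, 79, 79, 80, 79, 80, 80, 79, 78, 80, 79, 77, 81, 79, 79, 80, 78, 82, 78, 74, 75, 78, 77, 79, 76, 80, 78, 80, 78, 77, 78, 78, 78, 77, 76, 75, 80, 100, 114, 117, 116, 119, 133, 165, 183, 185, 186, 186, 184, 181, 177]
row100 [175, 172, 165, 158, 157, 169, 212, 232, 237, 237, 237, 237, 237, 238] [238, 239, 239, 238, 239, 240, 238, 234, 219, 178, 134, 122, 120, 119, 121, 122]
row52 [187, 187, 187, 184, 185, 182, 177, 194, 225, 234, 234, 235, 234, 236, 235, 236, 235, 235, 234, 235, 234, 234, 233, 234, 234, 235, 234, 233, 233, 234, 233, 234, 233, 233, 233, 233, 232, 233, 232, 232, 233, 233, 231, 230, 231, 230, 232, 231, 231, 229, 229, 229, 230, 230, 230, 229, 229, 229, 228, 229, 229, 228, 228, 229, 228, 227, 228, 228, 228, 226, 228, 228, 227, 227, 227, 226, 227, 227, 226, 227, 226, 226, 227, 226, 225, 225, 227, 226, 224, 226, 225, 224, 224, 224, 225, 224, 224, 223, 224, 222, 206, 166, 142, 141, 143, 150, 172, 181, 182, 185, 183, 185]
stone end [[561.0, -308.9], [561.0, -356.5]] jaw outer [[580.7, -302.7], [580.7, -360.0]]
```

Run:
```python
from h import *
B=(.4815,-.3308)
lin(*B,.064,.08); robot.wait(.3); st()
w=robot.read_camera("wrist");g=w["pixels"].astype(int).sum(2)//3
cv2.imwrite("pics/w7.png",cv2.resize(w["pixels"][20:220,130:380,::-1],None,fx=3,fy=3,interpolation=cv2.INTER_CUBIC))
print("col250",[(i,int(g[i,250])) for i in range(40,110)])
for r in(70,75,110,120):print(r,g[r,192:218].tolist(),g[r,290:320].tolist())
```

```text
t42.7 [ 0.4817 -0.3309  0.0643] gap0.0500 F30.0 [-0.2 -0.3 -4.9]
col250 [(40, 227), (41, 229), (42, 228), (43, 228), (44, 229), (45, 230), (46, 223), (47, 179), (48, 111), (49, 76), (50, 74), (51, 73), (52, 75), (53, 75), (54, 74), (55, 72), (56, 74), (57, 73), (58, 76), (59, 74), (60, 73), (61, 76), (62, 74), (63, 78), (64, 74), (65, 74), (66, 76), (67, 78), (68, 77), (69, 80), (70, 77), (71, 75), (72, 72), (73, 73), (74, 73), (75, 71), (76, 76), (77, 112), (78, 166), (79, 189), (80, 195), (81, 206), (82, 212), (83, 209), (84, 203), (85, 186), (86, 214), (87, 230), (88, 236), (89, 235), (90, 236), (91, 236), (92, 236), (93, 236), (94, 236), (95, 236), (96, 236), (97, 236), (98, 236), (99, 237), (100, 237), (101, 237), (102, 237), (103, 236), (104, 237), (105, 237), (106, 236), (107, 237), (108, 237), (109, 236)]
70 [191, 191, 190, 192, 192, 191, 193, 184, 163, 113, 84, 77, 80, 75, 77, 77, 79, 77, 78, 77, 78, 77, 78, 76, 76, 76] [75, 75, 77, 73, 74, 75, 76, 74, 73, 74, 71, 73, 72, 74, 69, 71, 71, 72, 72, 81, 100, 111, 113, 112, 116, 130, 165, 182, 184, 186]
75 [189, 190, 189, 191, 188, 189, 190, 191, 189, 184, 168, 140, 105, 84, 76, 72, 71, 72, 72, 70, 72, 74, 72, 71, 73, 74] [72, 72, 71, 70, 69, 70, 71, 67, 68, 68, 69, 68, 70, 73, 80, 92, 104, 114, 119, 121, 120, 120, 117, 117, 116, 129, 163, 179, 179, 180]
110 [165, 168, 167, 162, 161, 161, 159, 154, 158, 157, 154, 164, 206, 231, 236, 238, 238, 238, 237, 237, 238, 238, 237, 238, 238, 238] [240, 239, 240, 239, 239, 240, 239, 239, 240, 238, 240, 240, 240, 239, 239, 240, 237, 228, 200, 148, 124, 122, 120, 119, 116, 119, 119, 116, 118, 128]
120 [163, 166, 166, 165, 165, 164, 163, 162, 162, 161, 160, 173, 208, 228, 236, 237, 237, 238, 236, 237, 238, 238, 238, 236, 237, 237] [240, 240, 240, 240, 239, 240, 239, 240, 240, 240, 239, 240, 239, 240, 240, 238, 236, 225, 190, 138, 125, 126, 125, 126, 123, 123, 122, 123, 122, 131]
```

View pics/w7.png

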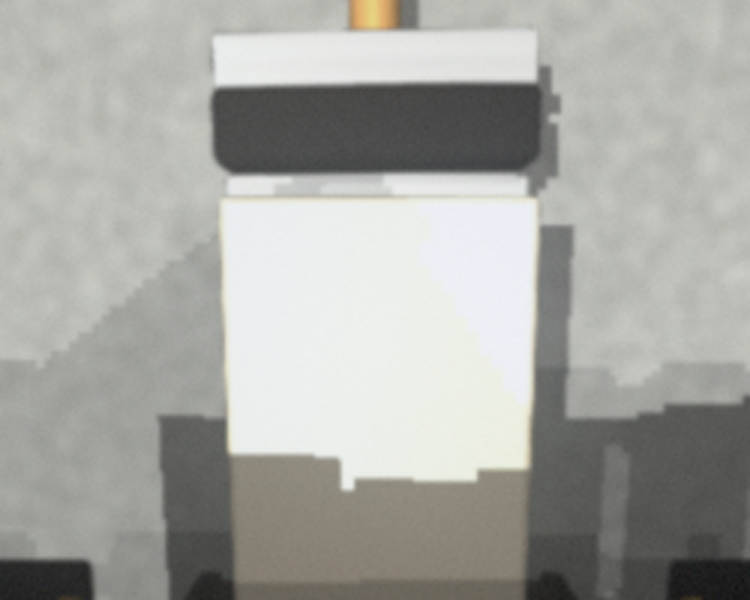

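Zoomed: the stone's end edge is at row 85.5 with a strip of ledge between it and the black jaw (bottom edge at row 77.5); square and nearly centred.

Run:
```python
from h import *
w=robot.read_camera("wrist")
f=lambda p,z:(cast(w,p,z)*1000).round(1).tolist()
print("stone end",f([[203.8,85.5],[308.8,85.5]],.0613),"jaw outer",f([[200.9,47.7]],.034),f([[310,47.7]],.034),"jaw face",f([[250,77.5]],.034))
```

```text
stone end [[559.0, -307.7], [559.0, -355.8]] jaw outer [[580.6, -302.3]] [[580.6, -360.3]] jaw face [[565.2, -328.3]]
```

Run:
```python
from h import *
B=(.4808,-.3305)
lin(*B,.056,.05); z=settle(*B,.0505,.0465); st("pre")
robot.open_gripper(); lin(*B,.2,.2)
over(.46,-.18,.3,-7.7); robot.wait(.3); st()
t=robot.read_camera("top");cv2.imwrite("pics/t8.png",t["pixels"][:,:,::-1])
g=t["pixels"].astype(int).sum(2)//3
print([(i,int(g[i,401])) for i in(*range(203,220),*range(276,296))])
for r in(222,250,276):print(r,g[r,380:420].tolist())
```

```text
settled z 0.0475 f0 -4.2 f 5.7
pre t45.6 [ 0.4808 -0.3306  0.048 ] gap0.0496 F30.0 [-2.2  2.8  5.7]
 t48.5 [ 0.4597 -0.1807  0.2994] gap0.0871 F0.0 [ 0.3  0.4 -0.1]
[(203, 119), (204, 125), (205, 123), (206, 112), (207, 31), (208, 32), (209, 33), (210, 34), (211, 34), (212, 33), (213, 33), (214, 35), (215, 44), (216, 31), (217, 34), (218, 35), (219, 34), (276, 8), (277, 7), (278, 8), (279, 7), (280, 9), (281, 8), (282, 6), (283, 6), (284, 8), (285, 7), (286, 8), (287, 5), (288, 7), (289, 8), (290, 6), (291, 6), (292, 6), (293, 7), (294, 9), (295, 9)]
222 [37, 38, 38, 36, 36, 37, 36, 35, 36, 35, 35, 35, 35, 35, 35, 35, 36, 35, 34, 35, 35, 34, 35, 34, 34, 34, 33, 34, 54, 111, 131, 70, 26, 15, 17, 16, 15, 16, 15, 15]
250 [17, 16, 16, 12, 15, 14, 9, 9, 10, 12, 16, 23, 27, 25, 22, 15, 14, 11, 14, 12, 8, 8, 6, 9, 8, 7, 6, 7, 7, 6, 9, 8, 7, 7, 9, 6, 6, 7, 9, 8]
276 [16, 17, 16, 16, 15, 17, 15, 15, 15, 16, 14, 10, 14, 12, 7, 9, 9, 7, 7, 8, 7, 8, 8, 9, 8, 7, 7, 6, 8, 7, 8, 8, 9, 7, 8, 6, 6, 7, 8, 7]
```

View pics/t8.png

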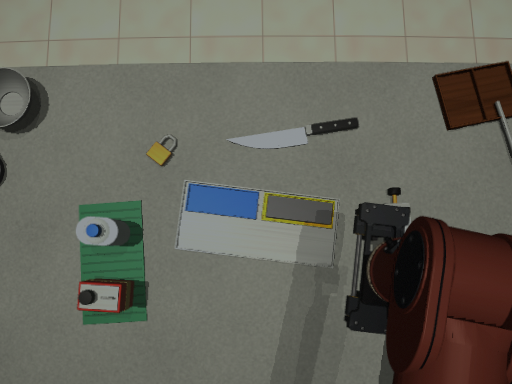

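The coarse stone lies in the yellow case and the blue case is empty; the arm hides the holder. I'll move to the tin on the mat and check the holder from there.

Run:
```python
from h import *
over(.392,.328,.24,-4); robot.wait(.2); st()
t=robot.read_camera("top")
g=t["pixels"].astype(int).sum(2)//3
print([(i,int(g[i,401])) for i in(*range(203,220),*range(276,296))])
for r in(222,250,276):print(r,g[r,384:418].tolist())
h=hsv(t);H,S,V=[h[:,:,i].astype(int) for i in range(3)]
print("stone",rect(t,blob((V>110)&(S<90),(387,213,414,284)),.045))
print("coarse",rect(t,blob((S<90)&(V<100)&(V>30),(264,196,334,226)),.031),"case",rect(t,blob((H>22)&(H<35)&(S>150),(250,180,345,240)),.011))
cv2.imwrite("pics/t9.png",cv2.resize(t["pixels"][175:300,170:420,::-1],None,fx=3.2,fy=3.2,interpolation=cv2.INTER_CUBIC))
```

```text
t50.6 [0.3925 0.3274 0.2402] gap0.0872 F0.0 [ 0.2 -0.7  0.6]
[(203, 108), (204, 114), (205, 112), (206, 102), (207, 21), (208, 19), (209, 18), (210, 16), (211, 18), (212, 15), (213, 56), (214, 108), (215, 113), (216, 120), (217, 132), (218, 133), (219, 133), (276, 132), (277, 132), (278, 132), (279, 132), (280, 132), (281, 132), (282, 127), (283, 101), (284, 98), (285, 62), (286, 11), (287, 18), (288, 17), (289, 16), (290, 18), (291, 17), (292, 74), (293, 113), (294, 112), (295, 112)]
222 [96, 97, 64, 53, 53, 116, 133, 134, 134, 134, 134, 133, 134, 133, 133, 133, 133, 133, 133, 133, 133, 133, 133, 132, 132, 133, 122, 90, 91, 91, 92, 92, 92, 93]
250 [78, 73, 73, 65, 55, 54, 54, 130, 133, 133, 133, 133, 133, 133, 132, 133, 133, 132, 132, 132, 133, 132, 133, 132, 132, 132, 132, 124, 105, 95, 95, 97, 97, 97]
276 [77, 35, 40, 115, 73, 53, 52, 66, 132, 132, 132, 133, 133, 132, 132, 132, 132, 132, 132, 132, 131, 132, 132, 132, 132, 132, 131, 131, 132, 96, 96, 98, 99, 100]
stone [ 485.3 -331.8  154.7   53.4    0.7]
coarse [ 576.6 -104.7  149.1   50.1   82.1] case [ 577.3 -104.6  165.1   64.4   82.3]
```

View pics/t9.png

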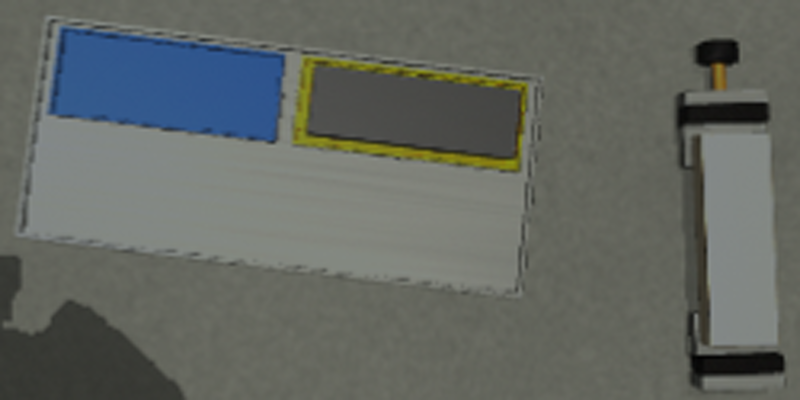

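Run:
```python
from h import *
t=robot.read_camera("top");f=lambda p,z:(cast(t,p,z)*1000).round(1).tolist()
print("ends",f([[401,216],[401,282.7]],.045),"faces",f([[401,212.7],[401,285.2]],.034))
print("sides",f([[388.8,222],[390.3,250],[391.3,276]],.045),f([[410.2,222],[411.4,250],[412.5,276]],.045))
```

```text
ends [[557.5, -336.8], [407.3, -329.8]] faces [[565.8, -340.9], [400.7, -333.2]]
sides [[544.3, -307.8], [480.9, -308.4], [422.7, -308.2]] [[543.5, -357.6], [479.9, -357.1], [421.5, -356.9]]
```

The fine stone is centred within about 1 mm, with gaps of 8.3 and 6.6 mm. Next I return the tin and bottle.

Run:
```python
from h import *
def back(src,dst,psi):
    over(*src,.24,-4); lin(*src,.12,.2); lin(*src,.088,.08); robot.close_gripper(20); st("grip")
    lin(*src,.24,.15); over(*dst,.24,psi); lin(*dst,.11,.15); settle(*dst,.09,.0875,2); st("down")
    robot.open_gripper(); lin(*dst,.24,.2); st("rel")
back((.392,.328),(.5048,-.1001),-7.1)
back((.531,.337),(.531,.0895),-7.7)
over(.39,.34,.3,-4); robot.wait(.3)
t=robot.read_camera("top");h=hsv(t);H,S,V=[h[:,:,i].astype(int) for i in range(3)]
cv2.imwrite("pics/t10.png",t["pixels"][:,:,::-1])
print("bcap",rect(t,blob((H>100)&(H<125)&(S>110),(200,220,222,240)),.131))
print("tin",rect(t,blob(((H<8)|(H>172))&(S>120),(265,215,335,265)),.109),"cap",rect(t,blob(V<60,(283,230,303,249)),.131))
```

```text
grip t52.8 [0.392  0.3281 0.0881] gap0.0597 F20.0 [-0.6 -0.4  2.1]
settled z 0.088 f0 -2.2 f 3.5
down t59.2 [ 0.5049 -0.1001  0.0882] gap0.0596 F20.0 [-2.3  0.3  3.5]
rel t60.9 [ 0.5042 -0.0999  0.239 ] gap0.0867 F0.0 [ 0.7  0.1 -0.7]
grip t64.4 [0.531  0.3371 0.0881] gap0.0596 F20.0 [-1.2 -0.5  1.7]
settled z 0.088 f0 -3.9 f 0.1
down t70.1 [0.5311 0.0895 0.0881] gap0.0598 F20.0 [-1.3  0.1  0.1]
rel t71.8 [0.5304 0.0895 0.239 ] gap0.0870 F0.0 [-0.8  0.1 -0.4]
bcap [530.5  88.7  24.8  24.7  89.8]
tin [504.4 -99.7  94.   58.7  83.1] cap [506.8 -79.9  28.9  26.6  89.2]
```

View pics/t10.png

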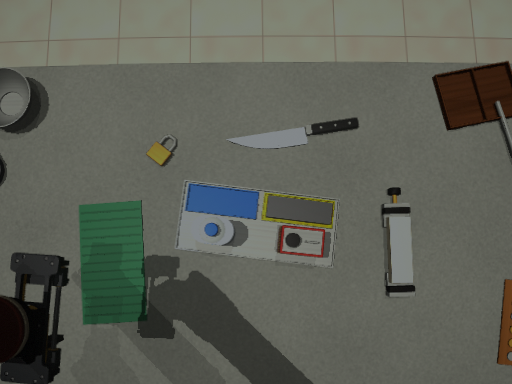

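The tin and bottle stand where they started (within about 1 mm), the stones are in place, and the knife and padlock are untouched.

```bash
python3 -c "
from station import robot
print(robot.hand_in())"
```

```text
the job is handed in; nothing more can be done
None
```

The job is done and handed in at about 73 s: the coarse stone is in its yellow case, the fine stone is in the holder (centred to about 1 mm), the tin and bottle are back where they stood (within about 1 mm), and the knife and padlock were not touched.

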